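# Free the pipe from the hold-down clamp of unknown thread and turn its boss up

## Task

The short pipe lies in the V-blocks of the welding jig with its branch boss turned to the side, held down by a screw clamp; some of these clamps have a left-hand thread and you cannot see which, so feel which way the handle gives, loosen it and swing its arm clear of the pipe. Then roll the pipe in its V-blocks until the boss points straight up, and leave it lying at rest in the V-blocks without having shifted it lengthways. Do not knock over the spray can standing on the jig.

Things in the scene. Friction and masses are not known exactly. Their poses are not given: they have to be found in the camera images.
- jig: Fixed steel jig, plate 210 x 355 x 12 mm. Origin on the table below the middle of the pipe; x across the pipe, y along it, z up. V-blocks (90 degrees, 20 mm wide, up to 89 mm high) at y = -145 (empty), -80 and +40 mm. Two look-alike screw clamps at x = -58: one at y = -40 holds the pipe, one at y = -175 is spare. One has a left-hand, the other a right-hand thread; which stands where changes.
- clamp_handle (a point): Fixed point of the jig on the holding clamp's vertical screw axis: centre of its handle at the start (jig x -58, y -40, height 158 mm). The handle, a bar 90 mm long, 14 wide, 20 high, starts along jig y. Tight at the start: one way it stops hard at once; the other way it turns up to 3 rad against about 0.15 N m of friction, rising 3 mm per rad, and stays where it is left.
- clamp_arm (a point): Fixed point of the jig: tip of the holding clamp's arm at the start, on its centre line (jig x +8, y -40, height 120 mm). The arm, 22 mm wide, 11 thick, 66 from screw axis to tip, turns with the handle, starts along jig +x just over the pipe, and keeps the boss from coming up. Turning it 1.4 to 1.6 rad swings it clear. Its top is at 126 mm, 22 mm below the handle.
- seat_mid (a point): Fixed point of the jig: where the middle of the pipe's axis must be when it lies in the V-blocks (90 mm above the table).
- pipe_mid (a point): Middle, on the axis, of the loose steel pipe (48 mm diameter, 200 mm long, about 0.6 kg). Axes: y along the pipe, z towards the boss. It starts in the V-blocks with the boss leaning 60 degrees from straight up towards jig +x. Friction keeps it at whatever roll it is left.
- pipe_end (a point): Point of the pipe's axis 84 mm from its middle towards +y, in the end that overhangs freely (from 50 to 100 mm); it can be gripped here from above, also with the gripper leaning up to 45 degrees about the pipe.
- pipe_under_boss (a point): Point of the pipe on its axis below the boss, 40 mm from the middle towards -y.
- boss_top (a point): Centre of the top face of the branch boss, a short round stub of 28 mm diameter standing out of the pipe's side, 36 mm from the pipe's axis.
- spray_can: Loose spray can, 58 mm diameter, 150 mm tall, standing on the jig plate; origin at its foot, z up.
There are look-alikes about, which are no part of the job. What is shaped like the part that bears pipe_mid but green or yellow is not meant.

How it is judged:
By the outcome, as a careful person would: the job done as asked, in the order asked, and still so for the second after the job is handed in, with the robot touching nothing.
It also fails if it takes over 58 s, if anything falls off the work surface, if the arm or the gripper's body presses on something with over 40 N, if the wrist force passes 120 N, or if a joint passes its speed limit or range.

## Robot

A 6-joint arm with a two-finger parallel gripper is mounted at the origin on the work surface. World frame = base frame: x ahead of the robot, y to its left, z up, the work surface at z = 0. Lengths are in m, angles in degrees, forces in N, time in s.
With the tool pointing down it reaches from about 0.25 to 0.725 m from the base axis. Payload 4 kg.
Tool frame: the origin (TCP) lies midway between the tips of the shut fingers; the grasp point (between the pads) lies 19 mm behind it (grip_depth is the x of the grasp point in the tool frame, in m); x points along the fingers, y is the direction in which the jaws open and shut, and the axes are right-handed (so a half turn about x gives the same grasp; the last joint's range is limited). The gripper opens to 85 mm and grips with 20 to 120 N. Pads are 22 mm wide; open, the fingers measure 114 mm over their backs; the gripper's body (76 mm by 85 mm) begins 54 mm behind the grasp point. The pads swing forward as they close: fully open they stand 13 mm farther back than shut.
Start: joints at [63.827, 13.785, 0.286, 76.501, 0, 90], TCP at [0.221, 0.449, 0.231] pointing down, gripper open.
Joint ranges: [-155.79, 155.79], [-60.16, 107.12], [-62.33, 73.08], [-114, 123.19], [-81.49, 82.49], [-180, 180]. Speed limits (degrees/s): [159.86, 159.86, 180, 180, 180, 180].

## Interface

Orientations are given as [roll, pitch, yaw] about the fixed x, y, z axes, in that order (R = Rz(yaw) Ry(pitch) Rx(roll)).
In Python, from rig import observe, snapshot, job_done, grip_depth gives the robot as it stands. The module is installed in compiled form; this text tells all that it offers.
- The arm moves only by the tool apply_moves, never from a script. Its argument "targets" is a list of rows, each a list of 3 entries, a list of its own where there are three numbers: the gripper command: -1 is fully open, 1 is shut, values between are in proportion, then the shift along the tool's x, y, z scaled (see below), then the turn, a rotation vector about the tool's x, y, z scaled (see below). In form: [[hand, [dx, dy, dz], [ax, ay, az]], ...]. A call has exactly 5 rows; each row is the pose to reach, as a shift and turn from the pose measured when the call began, along the tool's axes at that moment, turning the shorter way round; what a row does not reach only later rows make up. The controller multiplies each number of a shift by 0.15 m and each number of a turn by 360 degrees. A row lasts 1/12 s, in which the tool goes at most 41.7 mm and 7.16 degrees, less where a joint would pass 70% of its speed; a pose out of reach is approached as far as the arm can. A call with a number of a shift or a turn outside -1 to 1 is refused whole. A call with a gripper value outside its range is refused whole. The fingers move at their own pace and stop on an object; "newtons" is the grip in N (left out, the last holds). Time passes only in rows, so rows that repeat a pose let the fingers close, or fill a call up. It gives the time, the measured TCP pose, the force and the opening at its end, in the units of the state.
- observe(): the state, without advancing time (a new reading comes with each control period).
- snapshot(name): name is "scene" or "top" or "wrist"; returns a dict with "image" (384x512x3 uint8, red, green, blue), "camera_matrix" (3x3 intrinsics, pixels), "k1" (the pictures are not rectified: a ray, as slopes to the right and down, at radius r is drawn at 1 + k1 r^2 times it, then the intrinsics apply), "R" (3x3) and "t" (3): a world point X has camera coordinates R X + t. Camera axes: x right, y down, z forward; pixel columns grow to the right and rows downward; lengths in m; the calibration is good to about 2 mm. A picture is of the moment at which its call begins. There is no depth.
- job_done(): hands the job in, once; it reports no verdict.
The state is a dict: "time_s": time; "joint_pos": joint angles; "dq": joint speeds; "tau": joint torques, N m; "position": TCP position; "orientation": TCP orientation; "force": force on the tool from outside, world axes, zero at the start; "ft_torque": the same for the moment, N m; "grip_width": finger opening in m.
Only numpy, scipy, OpenCV 4.12 (cv2) and the standard library are available. Lean on these libraries where they do the work, as an engineer would, in place of code of your own. Each camera call takes 0.05 s, during which the arm holds its last target. There are 200 camera calls.

## Working session

There is one attempt and no reset: what is moved stays moved. The work goes in short steps, Python scripts to look and compute and a tool call to move; the robot and the scene stay as the last step left them, time stands still between calls to the robot, and variables do not carry over. Pictures are saved under pics/ and viewed, about 8 in all and at most 12, crops included, and the job is handed in when it is done.

Besides the shell and the picture viewer there is one more tool, called by a JSON object that holds its "op" and its "data", one argument or row to a line. apply_moves: Moves the arm, as the interface text tells. Its arguments: {"type":"object","properties":{"targets":{"type":"array","items":{"type":"array"}},"newtons":{"type":"number"}},"required":["targets"]}

```bash
mkdir -p pics; ls
python3 - <<'E'
from rig import observe,snapshot,grip_depth
import cv2,numpy as np
print(observe(),grip_depth)
for n in("scene","top","wrist"):
    s=snapshot(n);cv2.imwrite(f"pics/{n}0.png",s["image"][...,::-1])
    np.savez(f"pics/{n}0.npz",**s);print(n,s["camera_matrix"].tolist(),s["k1"],s["R"].round(4).tolist(),s["t"].round(4))
a=[cv2.imread(f"pics/{n}0.png") for n in("scene","top")]
E
```

```text
pics
{'time_s': 0.0, 'joint_pos': array([ 6.38276585e+01,  1.38312768e+01,  2.14895175e-01,  7.65004706e+01,
       -2.47930464e-04,  9.00002805e+01]), 'dq': array([ 0.01224906,  0.04230852, -0.06719179, -0.04231417, -0.03398026,
       -0.0357739 ]), 'tau': array([-4.99056878e-04, -3.72318721e+01,  2.52406937e+01,  1.68929558e-02,
        8.48265995e-05,  1.74762067e-05]), 'position': array([0.22026697, 0.44818464, 0.23042884]), 'orientation': array([ -89.87815291,   89.8831475 , -116.05077463]), 'force': array([-0.05276   , -0.38310074,  0.11234657]), 'ft_torque': array([ 0.03630035,  0.00767976, -0.0121341 ]), 'grip_width': 0.08545848486802153} -0.0187
scene [[370.7503090872324, 0.0, 252.0934210509141], [0.0, 370.7503090872324, 192.905454223741], [0.0, 0.0, 1.0]] -0.0648374354284729 [[-0.8695, 0.4934, -0.0244], [0.2701, 0.4335, -0.8598], [-0.4136, -0.7541, -0.5101]] [ 0.5115 -0.0142  1.1974]
top [[377.23939759903305, 0.0, 252.08844126834697], [0.0, 377.23939759903305, 195.4218342584526], [0.0, 0.0, 1.0]] -0.1102581494777612 [[0.0226, -0.9997, -0.0031], [-0.9982, -0.0224, -0.0552], [0.0551, 0.0043, -0.9985]] [-0.061   0.5584  1.0559]
wrist [[275.45983266127246, 0.0, 249.7061283679424], [0.0, 275.45983266127246, 191.47700088594584], [0.0, 0.0, 1.0]] -0.05359820732390466 [[0.4408, 0.8976, -0.0015], [0.8532, -0.4185, 0.3112], [0.2787, -0.1384, -0.9503]] [-0.5003 -0.0401  0.381 ]
```

View pics/scene0.png

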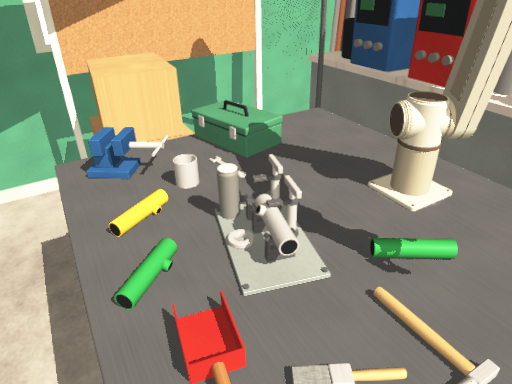

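View pics/top0.png

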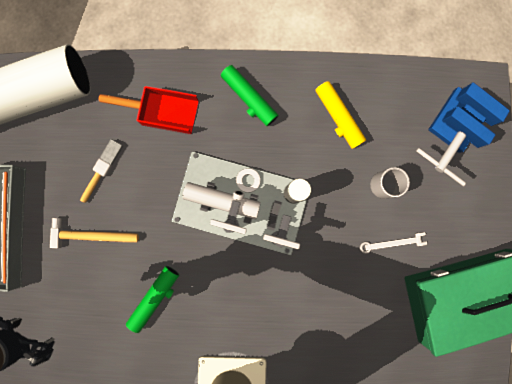

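The scene view shows the jig near (268,245), with its plate holes, the can at (228,190) and the handles at (277,168) and (291,190). In the top view the plate spans (195,152) to (300,250), the pipe runs from (187,192) to (258,210), the holding handle is at (228,227) and the spare at (282,243). The can top is at (298,188). I'll zoom in on both.

Run:
```python
import cv2,numpy as np
a=cv2.imread("pics/top0.png")[140:265,160:330]; b=cv2.imread("pics/scene0.png")[145:300,200:340]
a=cv2.resize(a,None,fx=4.7,fy=4.7,interpolation=cv2.INTER_CUBIC)
cv2.imwrite("pics/topz.png",a); cv2.imwrite("pics/scz.png",cv2.resize(b,None,fx=3.8,fy=3.8,interpolation=cv2.INTER_CUBIC))
```

```text
(no output)
```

View pics/topz.png

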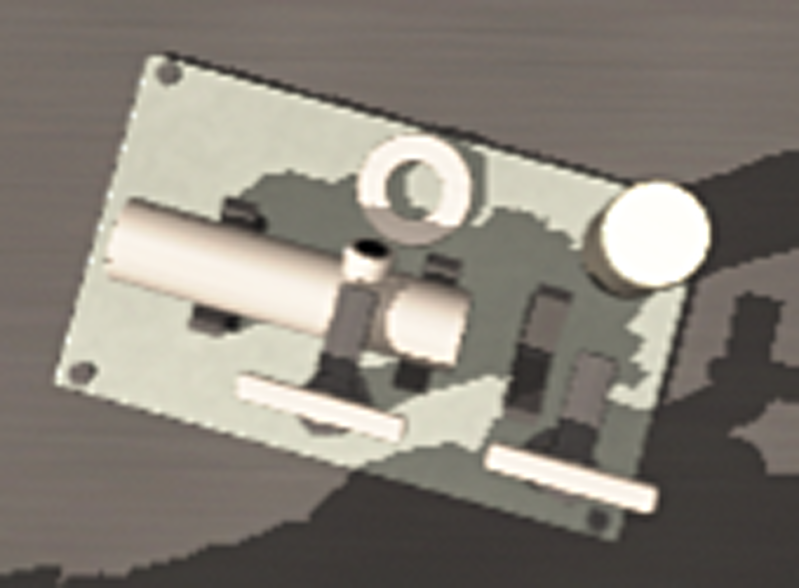

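View pics/scz.png

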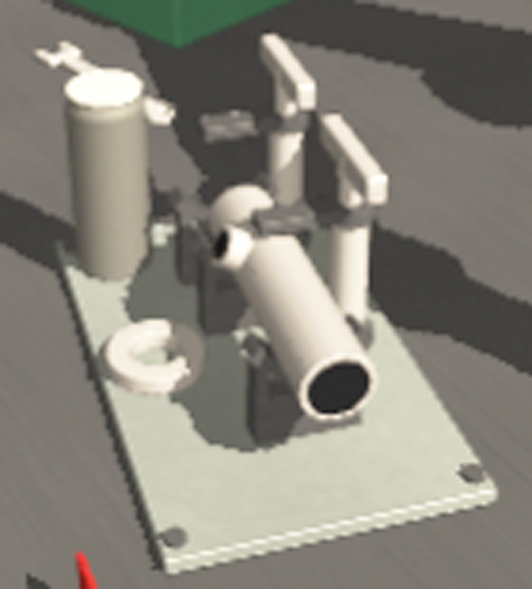

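View pics/wrist0.png

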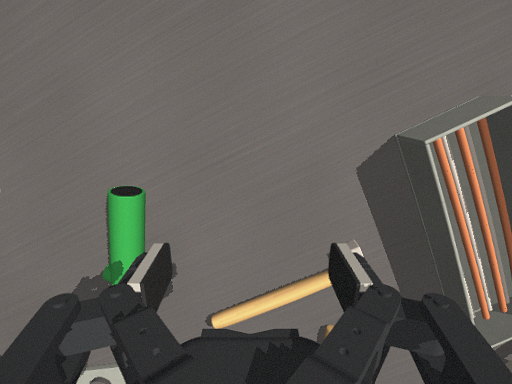

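Five pictures viewed. In the zooms (crop pixels):
- **Holding handle:** top view (238,387) to (404,428); scene (331,116) to (377,178).
- **Boss top:** (370,248) in the top view and (222,242) in the scene view.
- **Pipe +y end:** (118,240) in the top view and (337,389) in the scene view.
- **Plate corners:** (150,57), (57,383) and (618,540) in the top view.
- **Can top:** (655,235) in the top view and (105,88) in the scene view.

```bash
cat > h.py <<'E'
import numpy as np,cv2
def ray(s,p):
    K=s["camera_matrix"];d=np.array([float(s["k1"]),0,0,0])
    q=cv2.undistortPoints(np.array([[p]],float),K,d)[0,0]
    R=s["R"];return -R.T@s["t"],R.T@np.array([*q,1])
def plane(s,p,z):
    o,d=ray(s,p);return o+d*(z-o[2])/d[2]
def tri(*sp):
    A=np.zeros((3,3));b=np.zeros(3);L=[]
    for s,p in sp:
        o,d=ray(s,p);d=d/np.linalg.norm(d);P=np.eye(3)-np.outer(d,d);A+=P;b+=P@o;L.append((o,P))
    x=np.linalg.solve(A,b);return x,max(np.linalg.norm(P@(x-o)) for o,P in L)
def proj(s,X):
    c=s["R"]@X+s["t"];x=c[:2]/c[2];x=x*(1+s["k1"]*(x@x));return s["camera_matrix"][:2,:2]@x+s["camera_matrix"][:2,2]
E
python3 - <<'E'
from h import *
T=np.load("pics/top0.npz");S=np.load("pics/scene0.npz")
t=lambda a,b:((a+.5)/4.7-.5+160,(b+.5)/4.7-.5+140)
s=lambda a,b:((a+.5)/3.8-.5+200,(b+.5)/3.8-.5+145)
for n,p,q in[("h+y",(238,387),(377,178)),("h-y",(404,428),(331,116)),("boss",(370,248),(222,242)),("pipe+y",(118,240),(337,389)),("can",(655,235),(105,88)),("corn++",(150,57),(167,570)),("corn-+",(57,383),(495,492))]:
    x,e=tri((T,t(*p)),(S,s(*q)));print(n,x.round(4),round(e,4))
c=[plane(T,t(*p),.012) for p in((150,57),(57,383),(618,540))]
print(np.round(c,4),np.linalg.norm(c[0]-c[1]),np.linalg.norm(c[2]-c[1]))
a=(c[1]-c[2]);yaw=np.degrees(np.arctan2(-a[0],a[1]));print("yaw y-edge",yaw)
for n,p,z in[("h+y",(238,387),.168),("h-y",(404,428),.168),("p+y",(118,240),.09),("p-y",(463,328),.09),("can",(655,235),.162)]:print(n,plane(T,t(*p),z).round(4))
E
```

```text
h+y [0.4849 0.051  0.1655] 0.0007
h-y [ 0.464  -0.0344  0.1647] 0.0014
boss [ 0.5613 -0.0128  0.1089] 0.0003
pipe+y [0.5655 0.13   0.0871] 0.0015
can [ 0.5684 -0.1641  0.1586] 0.0002
corn++ [0.6837 0.1304 0.0026] 0.0002
corn-+ [0.4815 0.1805 0.0055] 0.0004
[[ 0.6819  0.1289  0.012 ]
 [ 0.4813  0.1793  0.012 ]
 [ 0.3946 -0.1627  0.012 ]] 0.2069001054396706 0.35284366415169555
yaw y-edge -14.212031335115498
h+y [0.4844 0.0511 0.168 ]
h-y [ 0.4653 -0.0352  0.168 ]
p+y [0.5641 0.1303 0.09  ]
p-y [ 0.519  -0.0655  0.09  ]
can [ 0.5684 -0.1638  0.162 ]
```

```bash
cat >> h.py <<'E'
from scipy.spatial.transform import Rotation as Ro
from rig import observe,snapshot
YAW=-13.8;O=np.array([.541,.033,0]);J=Ro.from_euler('z',YAW,degrees=True).as_matrix()
def cur():
    o=observe();return o["position"],Ro.from_euler('xyz',o["orientation"],degrees=True).as_matrix(),o
def tool(lean=0,turn=0,flip=1):
    "tool in world: points down, y along flip*jig x, lean=body towards jig +x (deg), turn=about world z"
    x=np.array([0,0,-1.]);y=np.array([flip,0,0.]);R=np.c_[x,y,np.cross(x,y)]
    return Ro.from_euler('z',turn,degrees=True).as_matrix()@J@Ro.from_euler('y',lean,degrees=True).as_matrix()@R
def goal(p,R):
    q,C,o=cur();d=C.T@(np.asarray(p)-q);r=Ro.from_matrix(C.T@R).as_rotvec()
    print("shift/0.15",(d/.15).round(4).tolist(),"turn/360",(r/2/np.pi).round(4).tolist(),"rows",round(np.linalg.norm(d)/.0417,1),round(np.degrees(np.linalg.norm(r))/7.16,1),"j",o["joint_pos"].round(0).tolist())
E
python3 - <<'E'
from h import *
print(cur()[1].round(3))
for f in(1,-1):goal([.4748,.008,.24],tool(flip=f))
E
```

```text
[[-0.001  0.441  0.897]
 [-0.001  0.897 -0.441]
 [-1.    -0.002  0.   ]]
shift/0.15 [-0.0594, -1.8862, 2.8171] turn/360 [0.2156, 0.0002, 0.0002] rows 12.2 10.8 j [64.0, 14.0, 0.0, 77.0, -0.0, 90.0]
shift/0.15 [-0.0594, -1.8862, 2.8171] turn/360 [-0.2844, -0.0002, 0.0002] rows 12.2 14.3 j [64.0, 14.0, 0.0, 77.0, -0.0, 90.0]
```

{"op": "apply_moves", "data": {
  "targets": [
    [-1, [0, -0.18, 0.27], [0.02, 0, 0]],
    [-1, [0, -0.36, 0.54], [0.04, 0, 0]],
    [-1, [0, -0.54, 0.81], [0.06, 0, 0]],
    [-1, [0, -0.63, 0.94], [0.08, 0, 0]],
    [-1, [0, -0.63, 0.94], [0.09, 0, 0]]
  ]
}}

```text
time_s: 0.57
position: [0.3071, 0.296, 0.2305]
orientation: [-35.0, 89.7, -94.2]
force: [-0.5, 0.5, 0.4]
grip_width: 0.0855
```

```bash
python3 -c "
from h import *
goal([.4748,.008,.24],tool())"
```

```text
shift/0.15 [-0.0544, -0.0199, 2.2219] turn/360 [0.1237, 0.0008, 0.0002] rows 8.0 6.2 j [44.0, 6.0, -10.0, 75.0, -0.0, 103.0]
```

{"op": "apply_moves", "data": {
  "targets": [
    [-1, [0, 0, 0.27], [-0.02, 0, 0]],
    [-1, [0, 0, 0.54], [-0.04, 0, 0]],
    [-1, [0, 0, 0.81], [-0.06, 0, 0]],
    [-1, [0, 0, 1.0], [-0.08, 0, 0]],
    [-1, [0, 0, 1.0], [-0.1, 0, 0]]
  ]
}}

```text
time_s: 0.98
position: [0.3848, 0.1643, 0.231]
orientation: [-61.8, 89.7, -89.8]
force: [0.7, 0.1, -0.3]
grip_width: 0.0852
```

```bash
python3 -c "
from h import *
goal([.4748,.008,.24],tool(flip=-1))"
```

```text
shift/0.15 [-0.0538, -0.6391, 1.0187] turn/360 [-0.2893, -0.0004, 0.001] rows 4.3 14.5 j [23.0, 5.0, -11.0, 75.0, -0.0, 51.0]
```

{"op": "apply_moves", "data": {
  "targets": [
    [-1, [0, -0.12, 0.2], [-0.02, 0, 0]],
    [-1, [0, -0.24, 0.4], [-0.04, 0, 0]],
    [-1, [-0.01, -0.36, 0.6], [-0.06, 0, 0]],
    [-1, [-0.02, -0.48, 0.8], [-0.08, 0, 0]],
    [-1, [-0.03, -0.5, 0.8], [-0.1, 0, 0]]
  ]
}}

```text
time_s: 1.4
position: [0.4579, 0.038, 0.2359]
orientation: [-85.5, 89.6, -81.7]
force: [0.8, 1.2, -0.1]
grip_width: 0.0857
```

```bash
python3 -c "
from h import *
goal([.4748,.008,.24],tool(flip=-1))"
```

```text
shift/0.15 [-0.026, -0.2071, 0.099] turn/360 [-0.2012, -0.0007, 0.0011] rows 0.8 10.1 j [5.0, 9.0, -5.0, 76.0, -0.0, 1.0]
```

{"op": "apply_moves", "data": {
  "targets": [
    [-1, [-0.026, -0.207, 0.1], [-0.2, 0, 0]],
    [-1, [-0.026, -0.207, 0.1], [-0.2, 0, 0]],
    [-1, [-0.026, -0.207, 0.1], [-0.2, 0, 0]],
    [-1, [-0.026, -0.207, 0.1], [-0.2, 0, 0]],
    [-1, [-0.026, -0.207, 0.1], [-0.2, 0, 0]]
  ]
}}

```text
time_s: 1.82
position: [0.4748, 0.0075, 0.2396]
orientation: [-135.7, 89.6, -96.4]
force: [-0.7, 0.6, 1.3]
grip_width: 0.0856
```

{"op": "apply_moves", "data": {
  "targets": [
    [-1, [0, 0, 0], [-0.1012, 0, 0]],
    [-1, [0, 0, 0], [-0.1012, 0, 0]],
    [-1, [0, 0, 0], [-0.1012, 0, 0]],
    [-1, [0, 0, 0], [-0.1012, 0, 0]],
    [-1, [0, 0, 0], [-0.1012, 0, 0]]
  ]
}}

```text
time_s: 2.23
position: [0.4745, 0.0075, 0.2392]
orientation: [-178.2, 89.6, -103.1]
force: [-0.1, -0.6, 0.4]
grip_width: 0.0854
```

Run:
```python
from h import *
goal([.4748,.008,.24],tool(flip=-1))
s=snapshot("wrist");np.savez("pics/w1.npz",**s)
cv2.imwrite("pics/w1.png",s["image"][...,::-1])
w=lambda x,y,z:proj(s,O+J@np.array([x,y,z])).round(0)
for n,p in dict(handle=(-.058,-.04,.168),hp=(-.058,.005,.168),hm=(-.058,-.085,.168),tip=(.008,-.04,.12),boss=(.0312,-.04,.108),pend=(0,.1,.114)).items():print(n,w(*p))
```

```text
shift/0.15 [-0.0054, -0.001, 0.0034] turn/360 [-0.0031, -0.0011, 0.0] rows 0.0 0.2 j [1.0, 11.0, -2.0, 77.0, -0.0, -74.0]
handle [248. 202.]
hp [249. 250.]
hm [247. 148.]
tip [183. 187.]
boss [163. 184.]
pend [202. 299.]
```

View pics/w1.png

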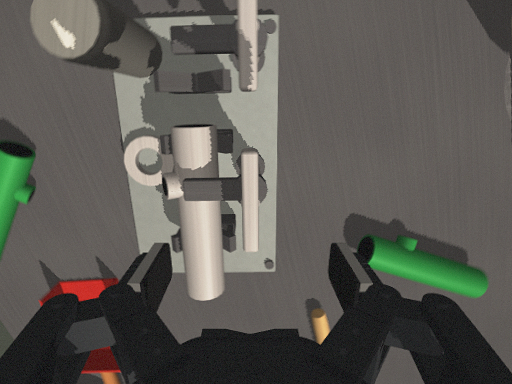

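Seven pictures viewed counting this one as the sixth. The holding handle runs from (250,151) to (250,249), where I predicted (247,148) to (249,250), so the fit is within about 2 mm. Next I descend and grip.

```bash
python3 -c "
from h import *
goal(O+J@np.array([-.059,-.04,.139]),tool(flip=-1))"
```

```text
shift/0.15 [0.6679, 0.0036, 0.0086] turn/360 [-0.0025, -0.0011, 0.0] rows 2.4 0.1 j [1.0, 11.0, -2.0, 77.0, -0.0, -74.0]
```

{"op": "apply_moves", "data": {
  "newtons": 40,
  "targets": [
    [-1, [0.25, 0.002, 0.005], [-0.0025, -0.001, 0]],
    [-1, [0.5, 0.004, 0.009], [-0.0025, -0.001, 0]],
    [-0.3, [0.66, 0.004, 0.009], [-0.0025, -0.001, 0]],
    [0.2, [0.668, 0.004, 0.009], [-0.0025, -0.001, 0]],
    [0.4, [0.668, 0.004, 0.009], [-0.0025, -0.001, 0]]
  ]
}}

```text
time_s: 2.7
position: [0.4727, 0.0083, 0.1379]
orientation: [115.8, 89.8, -168.1]
force: [0.6, -0.5, 0.3]
grip_width: 0.0516
```

{"op": "apply_moves", "data": {
  "newtons": 40,
  "targets": [
    [1, [0, 0, 0], [0, 0, 0]],
    [1, [0, 0, 0], [0, 0, 0]],
    [1, [0, 0, 0], [0, 0, 0]],
    [1, [0, 0, 0], [0, 0, 0]],
    [1, [0, 0, 0], [0, 0, 0]]
  ]
}}

```text
time_s: 3.12
position: [0.4746, 0.0083, 0.1399]
orientation: [-130.4, 89.9, -54.3]
force: [0.8, -0.3, 6.0]
grip_width: 0.0145
```

```bash
python3 -c "
from h import *
goal(O+J@np.array([-.059,-.04,.139]),tool(flip=-1));o=observe();print(o['force'],o['ft_torque'],o['grip_width'])"
```

```text
shift/0.15 [0.0058, 0.0029, -0.0009] turn/360 [-0.0002, -0.0001, 0.0001] rows 0.0 0.0 j [1.0, 14.0, -13.0, 62.0, -0.0, -75.0]
[ 0.77333974 -0.28274824  6.04432574] [-0.05649441 -0.22570054 -0.05566625] 0.014461766153593476
```

Gripped at 14.5 mm. Next I feel it with a small turn (−x is counter-clockwise from above).

{"op": "apply_moves", "data": {
  "targets": [
    [1, [0, 0, 0], [-0.004, 0, 0]],
    [1, [0, 0, 0], [-0.008, 0, 0]],
    [1, [0, 0, 0], [-0.012, 0, 0]],
    [1, [0, 0, 0], [-0.012, 0, 0]],
    [1, [0, 0, 0], [-0.012, 0, 0]]
  ]
}}

```text
time_s: 3.53
position: [0.4747, 0.0082, 0.1401]
orientation: [-122.7, 89.9, -42.3]
force: [0.3, -0.7, 2.9]
grip_width: 0.0142
```

```bash
python3 -c "
from h import *
goal(O+J@np.array([-.059,-.04,.139]),tool(flip=-1));o=observe();print(o['force'],o['ft_torque'],o['grip_width'])"
```

```text
shift/0.15 [0.0076, 0.0037, -0.0006] turn/360 [0.0117, -0.0001, 0.0002] rows 0.0 0.6 j [1.0, 14.0, -13.0, 62.0, -0.0, -79.0]
[ 0.31524751 -0.66461282  2.9305129 ] [-0.07386714 -0.0119873  -0.0902005 ] 0.014190759013147348
```

{"op": "apply_moves", "data": {
  "targets": [
    [1, [-0.001, 0, 0], [-0.012, 0, 0]],
    [1, [-0.002, 0, 0], [-0.024, 0, 0]],
    [1, [-0.003, 0, 0], [-0.035, 0, 0]],
    [1, [-0.004, 0, 0], [-0.035, 0, 0]],
    [1, [-0.004, 0, 0], [-0.035, 0, 0]]
  ]
}}

```text
time_s: 3.95
position: [0.4749, 0.0082, 0.1408]
orientation: [-128.3, 89.9, -35.4]
force: [0.7, -0.5, 0.6]
grip_width: 0.0146
```

```bash
python3 -c "
from h import *
goal(O+J@np.array([-.059,-.04,.139]),tool(flip=-1));o=observe();print(o['force'],o['ft_torque'],o['grip_width'])"
```

```text
shift/0.15 [0.0122, 0.005, 0.0004] turn/360 [0.0464, -0.0001, 0.0003] rows 0.0 2.3 j [1.0, 14.0, -13.0, 63.0, -0.0, -92.0]
[ 0.74245132 -0.52177502  0.60669675] [-0.09140851 -0.15673366  0.04798324] 0.014570689504163088
```

It gives counter-clockwise: torque stays low and the width is unchanged. I continue to about 1.52 rad in total.

{"op": "apply_moves", "data": {
  "targets": [
    [1, [-0.0025, 0, 0], [-0.019, 0, 0]],
    [1, [-0.005, 0, 0], [-0.038, 0, 0]],
    [1, [-0.007, 0, 0], [-0.057, 0, 0]],
    [1, [-0.009, 0, 0], [-0.076, 0, 0]],
    [1, [-0.012, 0, 0], [-0.095, 0, 0]]
  ]
}}

```text
time_s: 4.37
position: [0.4753, 0.0083, 0.1426]
orientation: [-144.1, 89.9, -16.7]
force: [1.7, 0.3, -1.1]
grip_width: 0.0142
```

{"op": "apply_moves", "data": {
  "targets": [
    [1, [-0.0025, 0, 0], [-0.019, 0, 0]],
    [1, [-0.005, 0, 0], [-0.038, 0, 0]],
    [1, [-0.007, 0, 0], [-0.057, 0, 0]],
    [1, [-0.009, 0, 0], [-0.076, 0, 0]],
    [1, [-0.012, 0, 0], [-0.095, 0, 0]]
  ]
}}

```text
time_s: 4.78
position: [0.4756, 0.0087, 0.1444]
orientation: [-156.6, 89.8, 5.1]
force: [1.8, 1.3, -0.7]
grip_width: 0.0145
```

```bash
python3 -c "
from h import *
goal(O+J@np.array([-.059,-.04,.139]),tool(flip=-1));o=observe();print(o['force'],o['ft_torque'],o['grip_width'])"
```

```text
shift/0.15 [0.0361, 0.0063, 0.0082] turn/360 [0.2377, -0.0002, 0.0005] rows 0.1 12.0 j [1.0, 14.0, -13.0, 63.0, 0.0, -161.0]
[ 1.75211262  1.30656682 -0.71039348] [ 0.23996218 -0.33916236 -0.2162387 ] 0.014520788292242232
```

{"op": "apply_moves", "data": {
  "targets": [
    [1, [-0.0005, 0, 0], [-0.006, 0, 0]],
    [1, [-0.001, 0, 0], [-0.009, 0, 0]],
    [1, [-0.001, 0, 0], [-0.009, 0, 0]],
    [-0.5, [-0.001, 0, 0], [-0.009, 0, 0]],
    [-1, [-0.001, 0, 0], [-0.009, 0, 0]]
  ]
}}

```text
time_s: 5.2
position: [0.4752, 0.0087, 0.1443]
orientation: [-158.9, 89.9, 6.1]
force: [1.2, 0.3, 0.7]
grip_width: 0.0377
```

{"op": "apply_moves", "data": {
  "targets": [
    [-1, [0, 0, 0], [0, 0, 0]],
    [-1, [0, 0, 0], [0, 0, 0]],
    [-1, [-0.2, 0, 0], [0, 0, 0]],
    [-1, [-0.45, 0, 0], [0, 0, 0]],
    [-1, [-0.6, 0, 0], [0, 0, 0]]
  ]
}}

```text
time_s: 5.62
position: [0.4755, 0.0087, 0.237]
orientation: [-161.8, 89.8, 3.1]
force: [0.8, 0.3, 0.1]
grip_width: 0.0853
```

Run:
```python
from h import *
goal(O+J@np.array([0,.06,.25]),tool(30,flip=-1))
goal(O+J@np.array([0,.06,.25]),tool(30,flip=1))
S=snapshot("scene");T=snapshot("top")
for n,s in(("scene1",S),("top1",T)):np.savez(f"pics/{n}.npz",**s)
a=cv2.resize(T["image"][140:265,160:330],None,fx=3,fy=3,interpolation=cv2.INTER_CUBIC)
b=cv2.resize(S["image"][145:300,195:330],None,fx=2.5,fy=2.5,interpolation=cv2.INTER_CUBIC)
W=snapshot("wrist")["image"]
m=np.zeros((600,800,3),np.uint8);m[:375,:510]=a[:375,:510];m[:387,510:800]=b[:387,:290];m[388:600,:300]=cv2.resize(W,(300,212))
cv2.imwrite("pics/m1.png",m[...,::-1])
```

```text
shift/0.15 [-0.0842, -0.6699, -0.3711] turn/360 [0.2403, -0.0647, 0.0664] rows 2.8 13.0 j [1.0, 11.0, -3.0, 76.0, 0.0, -164.0]
shift/0.15 [-0.0842, -0.6699, -0.3711] turn/360 [-0.247, -0.0668, -0.0651] rows 2.8 13.3 j [1.0, 11.0, -3.0, 76.0, 0.0, -164.0]
```

View pics/m1.png

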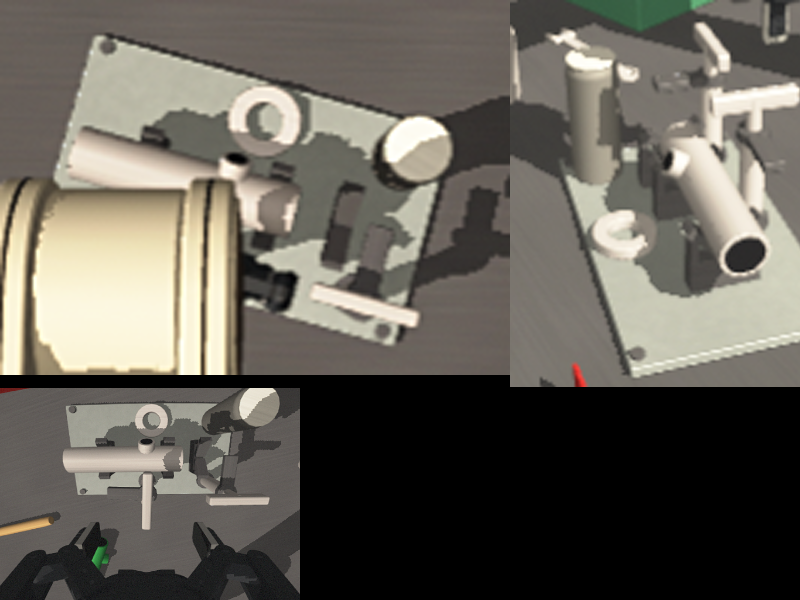

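Picture 7 of the montage shows the arm swung to jig +y, clear of the pipe, with the handle across. The boss is still at the side and the can is standing. Next I move above the pipe end with a 30° lean.

```bash
python3 -c "
from h import *
goal(O+J@np.array([.06,.084,.24]),tool(30,flip=-1))"
```

```text
shift/0.15 [-0.0168, -0.8367, -0.7613] turn/360 [0.2403, -0.065, 0.0669] rows 4.1 13.0 j [1.0, 11.0, -3.0, 76.0, 0.0, -164.0]
```

{"op": "apply_moves", "data": {
  "targets": [
    [-1, [-0.02, -0.2, -0.18], [0.02, -0.005, 0.005]],
    [-1, [-0.02, -0.4, -0.36], [0.04, -0.01, 0.01]],
    [-1, [-0.02, -0.6, -0.54], [0.06, -0.016, 0.016]],
    [-1, [-0.02, -0.8, -0.72], [0.08, -0.021, 0.022]],
    [-1, [-0.02, -0.83, -0.76], [0.095, -0.026, 0.026]]
  ]
}}

```text
time_s: 6.18
position: [0.6204, 0.1025, 0.2374]
orientation: [61.8, 77.8, -166.0]
force: [-0.0, -0.5, -0.2]
grip_width: 0.0853
```

```bash
python3 -c "
from h import *
goal(O+J@np.array([.06,.084,.24]),tool(30,flip=-1))"
```

```text
shift/0.15 [-0.0147, 0.0185, -0.0049] turn/360 [0.1498, -0.04, 0.0415] rows 0.1 8.1 j [10.0, 41.0, 43.0, 104.0, -1.0, -122.0]
```

```bash
python3 -c "
from h import *
l=np.radians(18);goal(O+J@np.array([.11*np.sin(l),.084,.09+.11*np.cos(l)]),tool(18,flip=-1))"
```

```text
shift/0.15 [0.3134, 0.0563, 0.1071] turn/360 [0.1527, -0.024, 0.0108] rows 1.2 7.8 j [10.0, 41.0, 43.0, 104.0, -1.0, -122.0]
```

{"op": "apply_moves", "data": {
  "targets": [
    [-1, [0, 0.03, 0.05], [0.02, -0.003, 0.0015]],
    [-1, [0.03, 0.05, 0.1], [0.04, -0.006, 0.003]],
    [-1, [0.1, 0.056, 0.107], [0.06, -0.009, 0.005]],
    [-1, [0.2, 0.056, 0.107], [0.08, -0.012, 0.007]],
    [-1, [0.31, 0.056, 0.107], [0.1, -0.016, 0.008]]
  ]
}}

```text
time_s: 6.6
position: [0.5938, 0.1072, 0.1928]
orientation: [80.4, 73.2, 176.7]
force: [0.8, -0.4, 0.1]
grip_width: 0.0855
```

```bash
python3 -c "
from h import *
l=np.radians(18);goal(O+J@np.array([.11*np.sin(l),.084,.09+.11*np.cos(l)]),tool(18,flip=-1))"
```

```text
shift/0.15 [-0.0125, 0.0023, -0.0041] turn/360 [0.0543, -0.009, 0.0026] rows 0.0 2.8 j [9.0, 42.0, 36.0, 101.0, 3.0, -88.0]
```

{"op": "apply_moves", "data": {
  "targets": [
    [-1, [-0.0125, 0.002, -0.004], [0.0543, -0.009, 0.0026]],
    [-1, [-0.0125, 0.002, -0.004], [0.0543, -0.009, 0.0026]],
    [-1, [-0.0125, 0.002, -0.004], [0.0543, -0.009, 0.0026]],
    [-1, [-0.0125, 0.002, -0.004], [0.0543, -0.009, 0.0026]],
    [-1, [-0.0125, 0.002, -0.004], [0.0543, -0.009, 0.0026]]
  ]
}}

```text
time_s: 7.02
position: [0.5935, 0.1061, 0.1931]
orientation: [90.1, 71.9, 166.4]
force: [-0.2, -0.2, 0.9]
grip_width: 0.0852
```

Run:
```python
from h import *
s=snapshot("wrist");np.savez("pics/w2.npz",**s)
im=s["image"][...,::-1].copy()
c=-s["R"].T@s["t"];cj=J.T@(c-O)
# pipe silhouette lines: tangent points in jig xz seen from camera
dx,dz=cj[0],cj[2]-.09;d=np.hypot(dx,dz);a=np.arctan2(dx,dz);b=np.arccos(.024/d)
for g in(a+b,a-b):
    P=[tuple(int(v*16) for v in proj(s,O+J@np.array([.024*np.sin(g),y,.09+.024*np.cos(g)]))) for y in(-.1,.1)]
    cv2.line(im,*P,(0,0,255),1,cv2.LINE_AA,4);print(np.array(P)/16)
cv2.imwrite("pics/w2.png",im);goal(O+J@np.array([0,.084,.09]),tool(18,flip=-1))
```

```text
[[218.0625 -37.8125]
 [224.     204.75  ]]
[[279.8125 -37.625 ]
 [273.375  204.75  ]]
shift/0.15 [0.7254, -0.0014, 0.0017] turn/360 [0.0003, -0.0001, -0.0003] rows 2.6 0.0 j [7.0, 42.0, 37.0, 102.0, 6.0, -70.0]
```

View pics/w2.png

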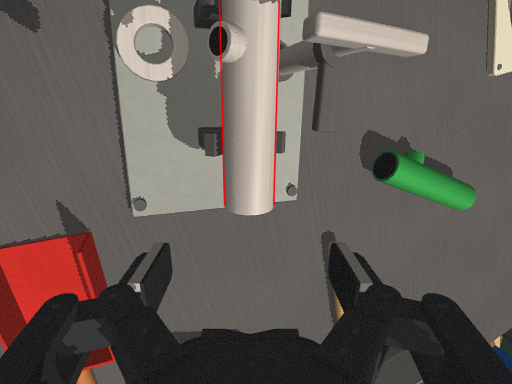

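Picture 8: the predicted pipe edges (red) lie on the pipe sides, the boss is at (220,42), and the clamp arm is out of the way at (325,100). Next I descend and grip.

{"op": "apply_moves", "data": {
  "newtons": 40,
  "targets": [
    [-1, [0.22, 0, 0], [0, 0, 0]],
    [-1, [0.44, 0, 0], [0, 0, 0]],
    [-1, [0.66, 0, 0], [0, 0, 0]],
    [-1, [0.82, 0, 0], [0, 0, 0]],
    [-1, [0.85, 0, 0], [0, 0, 0]]
  ]
}}

```text
time_s: 7.48
position: [0.5506, 0.1159, 0.0679]
orientation: [90.6, 71.4, 167.1]
force: [-0.4, 0.4, 0.2]
grip_width: 0.0853
```

{"op": "apply_moves", "data": {
  "newtons": 40,
  "targets": [
    [-0.2, [0, 0, 0], [0, 0, 0]],
    [0.2, [0, 0, 0], [0, 0, 0]],
    [0.5, [0, 0, 0], [0, 0, 0]],
    [1, [0, 0, 0], [0, 0, 0]],
    [1, [0, 0, 0], [0, 0, 0]]
  ]
}}

```text
time_s: 7.9
position: [0.5548, 0.1156, 0.0698]
orientation: [90.2, 71.9, 166.7]
force: [5.5, -1.5, -1.0]
grip_width: 0.047
```

```bash
cat >> h.py <<'E'
def orbit(l,dz=0):
    r=np.radians(l);goal(O+J@np.array([-.019*np.sin(r),.084,.09+dz-.019*np.cos(r)]),tool(l,flip=-1))
    p,R,o=cur();q=J.T@(p-.0-O)
    g=J.T@(p-.019*R[:,0]-O);a=J.T@R[:,0];print("grasp jig",g.round(4),"lean",np.degrees(np.arctan2(-a[0],-a[2])).round(1),"F jig",(J.T@o["force"]).round(1),"M",(J.T@o["ft_torque"]).round(2),"w",round(o["grip_width"],4),o["joint_pos"].round(0))
E
python3 -c "
from h import *
orbit(18)"
```

```text
shift/0.15 [-0.0143, 0.0013, 0.0033] turn/360 [0.0006, -0.0004, -0.0003] rows 0.1 0.0 j [8.0, 41.0, 16.0, 82.0, 7.0, -69.0]
grasp jig [-0.0004  0.0835  0.0879] lean 18.1 F jig [ 5.7 -0.2 -1. ] M [-0.06 -1.43 -0.11] w 0.047 [  8.  41.  16.  82.   7. -69.]
```

{"op": "apply_moves", "data": {
  "newtons": 40,
  "targets": [
    [1, [-0.0008, -0.0146, 0], [0, 0, -0.0167]],
    [1, [-0.003, -0.029, 0], [0, 0, -0.0333]],
    [1, [-0.007, -0.0433, 0], [0, 0, -0.05]],
    [1, [-0.007, -0.0433, 0], [0, 0, -0.05]],
    [1, [-0.007, -0.0433, 0], [0, 0, -0.05]]
  ]
}}

```text
time_s: 8.32
position: [0.56, 0.1145, 0.0702]
orientation: [97.2, 89.9, 173.7]
force: [-0.9, 1.3, -5.2]
grip_width: 0.0469
```

```bash
python3 -c "
from h import *
orbit(0)"
```

```text
shift/0.15 [-0.0055, -0.0069, 0.0022] turn/360 [0.0009, -0.0, -0.0003] rows 0.0 0.0 j [12.0, 28.0, -3.0, 58.0, 0.0, -65.0]
grasp jig [-0.001   0.0837  0.0892] lean 0.1 F jig [-1.2  1.  -5.2] M [ 0.27  0.16 -0.1 ] w 0.0469 [ 12.  28.  -3.  58.   0. -65.]
```

{"op": "apply_moves", "data": {
  "newtons": 40,
  "targets": [
    [1, [-0.0007, -0.0139, 0], [0, 0, -0.0167]],
    [1, [-0.003, -0.0277, 0], [0, 0, -0.0333]],
    [1, [-0.0065, -0.0412, 0], [0, 0, -0.05]],
    [1, [-0.0115, -0.0542, 0], [0, 0, -0.0667]],
    [1, [-0.0115, -0.0542, 0], [0, 0, -0.0667]]
  ]
}}

```text
time_s: 8.73
position: [0.5679, 0.1129, 0.0725]
orientation: [-89.9, 65.8, -13.3]
force: [3.1, -1.7, -3.6]
grip_width: 0.0469
```

```bash
python3 -c "
from h import *
orbit(-42)"
```

```text
shift/0.15 [-0.0048, -0.0439, -0.0005] turn/360 [0.0009, 0.0007, -0.0493] rows 0.2 2.5 j [18.0, 17.0, -27.0, 25.0, -12.0, -61.0]
grasp jig [-0.0008  0.084   0.0898] lean -24.2 F jig [ 3.4 -0.9 -3.6] M [ 0.05  0.05 -0.02] w 0.0469 [ 18.  17. -27.  25. -12. -61.]
```

{"op": "apply_moves", "data": {
  "newtons": 40,
  "targets": [
    [1, [-0.0007, -0.0139, 0], [0, 0, -0.0167]],
    [1, [-0.003, -0.0277, 0], [0, 0, -0.0333]],
    [1, [-0.0065, -0.0412, 0], [0, 0, -0.0493]],
    [1, [-0.0065, -0.0412, 0], [0, 0, -0.0493]],
    [1, [-0.0065, -0.0412, 0], [0, 0, -0.0493]]
  ]
}}

```text
time_s: 9.15
position: [0.5737, 0.1123, 0.0759]
orientation: [-90.0, 48.1, -13.4]
force: [1.3, -0.4, -2.8]
grip_width: 0.0467
```

Run:
```python
from h import *
orbit(-42)
M=np.zeros((600,800,3),np.uint8)
for n,x0,w in(("scene",0,1),("top",400,1),("wrist",0,2)):
    s=snapshot(n);np.savez(f"pics/{n}2.npz",**s)
    if n=="wrist": M[300:600,:400]=cv2.resize(s["image"],(400,300));continue
    c=proj(s,O+J@np.array([0,-.04,.126]));c=np.clip(c.round().astype(int),[25,19],[486,364]);print(n,c-[25,18])
    M[:296,x0:x0+400]=cv2.resize(s["image"][c[1]-18:c[1]+19,c[0]-25:c[0]+25],(400,296),interpolation=cv2.INTER_CUBIC)
cv2.imwrite("pics/m2.png",M[...,::-1])
```

```text
shift/0.15 [-0.0004, 0.0005, -0.0053] turn/360 [0.0009, 0.0008, -0.0003] rows 0.0 0.1 j [23.0, 16.0, -42.0, -4.0, -23.0, -61.0]
grasp jig [0.0001 0.0847 0.09  ] lean -41.9 F jig [ 1.3 -0.  -2.8] M [ 0.13  0.85 -0.1 ] w 0.0467 [ 23.  16. -42.  -4. -23. -61.]
scene [245 182]
top [210 186]
```

View pics/m2.png

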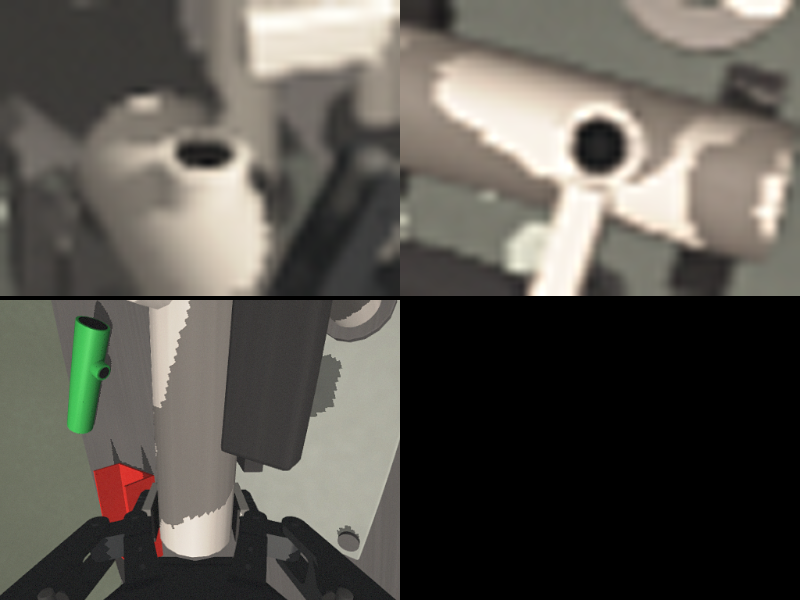

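Picture 9: the boss hole is at (599,145) in the top panel and (204,153) in the scene panel, and it points up. I triangulate it.

Run:
```python
from h import *
T=np.load("pics/top2.npz");S=np.load("pics/scene2.npz")
def hole(s,x0,y0,thr):
    g=s["image"][y0:y0+37,x0:x0+50].astype(int).max(2);return g
pt=(210+(199.5)/8-.5,186+145.5/8-.5);ps=(245+204.5/8-.5,182+153.5/8-.5)
g=T["image"].max(2).astype(float)
u,v=map(int,np.round(pt));sub=g[v-4:v+5,u-4:u+5];w=np.clip(110-sub,0,None);yy,xx=np.mgrid[v-4:v+5,u-4:u+5]
pc=((w*xx).sum()/w.sum(),(w*yy).sum()/w.sum());print(pt,pc)
x,e=tri((T,pc),(S,ps));j=J.T@(x-O);print(j.round(4),e,"angle",np.degrees(np.arctan2(j[0],j[2]-.09)))
j=J.T@(plane(T,pc,.126)-O);print("plane",j.round(4),np.degrees(np.arcsin(j[0]/.036)))
o=np.load("pics/top0.npz")
# axis check in top view: same pipe, brightness-free: project axis
for y in(-.08,0,.05):print(proj(T,O+J@np.array([0,y,.114])))
```

```text
(234.4375, 203.6875) (np.float64(234.4205312922107), np.float64(203.72354795137326))
[-0.0005 -0.0386  0.1258] 0.00010456242924524397 angle -0.8224606732734463
plane [-0.0004 -0.0387  0.126 ] -0.6658463373737381
[250.18024475 207.90059692]
[220.23147995 199.81374723]
[201.61567865 194.7772149 ]
```

The boss is within 1° of upright. The grasp drifted about 1.2 mm along +y (the picture agrees), so I shift it back before releasing.

{"op": "apply_moves", "data": {
  "newtons": 40,
  "targets": [
    [1, [0, 0, -0.003], [0, 0, 0]],
    [1, [0, 0, -0.006], [0, 0, 0]],
    [1, [0, 0, -0.008], [0, 0, 0]],
    [1, [0, 0, -0.008], [0, 0, 0]],
    [1, [0, 0, -0.008], [0, 0, 0]]
  ]
}}

```text
time_s: 9.72
position: [0.5737, 0.1113, 0.0758]
orientation: [-89.9, 48.2, -13.3]
force: [1.2, 2.3, -4.4]
grip_width: 0.0469
```

```bash
python3 -c "
from h import *
orbit(-42)"
```

```text
shift/0.15 [-0.0022, 0.0016, 0.0012] turn/360 [0.0007, 0.001, -0.0006] rows 0.0 0.1 j [23.0, 16.0, -42.0, -5.0, -23.0, -61.0]
grasp jig [0.0004 0.0837 0.09  ] lean -41.8 F jig [ 0.6  2.5 -4.4] M [0.72 1.21 0.14] w 0.0469 [ 23.  16. -42.  -5. -23. -61.]
```

Release gently, then back off along the tool.

{"op": "apply_moves", "data": {
  "newtons": 20,
  "targets": [
    [0.38, [0, 0, 0], [0, 0, 0]],
    [0.3, [0, 0, 0], [0, 0, 0]],
    [0.1, [0, 0, 0], [0, 0, 0]],
    [-0.4, [0, 0, 0], [0, 0, 0]],
    [-1, [0, 0, 0], [0, 0, 0]]
  ]
}}

```text
time_s: 10.13
position: [0.5743, 0.1108, 0.0767]
orientation: [-89.9, 48.1, -13.4]
force: [0.1, -0.8, 0.7]
grip_width: 0.0698
```

{"op": "apply_moves", "data": {
  "targets": [
    [-1, [0, 0, 0], [0, 0, 0]],
    [-1, [0, 0, 0], [0, 0, 0]],
    [-1, [0, 0, 0], [0, 0, 0]],
    [-1, [-0.1, 0, 0], [0, 0, 0]],
    [-1, [-0.25, 0, 0], [0, 0, 0]]
  ]
}}

```text
time_s: 10.55
position: [0.5495, 0.1158, 0.1035]
orientation: [-90.1, 48.2, -13.6]
force: [-0.7, -0.3, 0.1]
grip_width: 0.0854
```

{"op": "apply_moves", "data": {
  "targets": [
    [-1, [-0.15, 0, 0], [0, 0, 0]],
    [-1, [-0.35, 0, 0], [0, 0, 0]],
    [-1, [-0.55, 0, 0], [0, 0, 0]],
    [-1, [-0.7, 0, 0], [0, 0, 0]],
    [-1, [-0.7, 0, 0], [0, 0, 0]]
  ]
}}

```text
time_s: 10.97
position: [0.4814, 0.1335, 0.1857]
orientation: [-89.8, 47.9, -13.2]
force: [0.4, 0.6, -0.3]
grip_width: 0.0855
```

Run:
```python
from h import *
orbit(-42)
M=np.zeros((600,800,3),np.uint8)
for n,x0 in(("scene",0),("top",400),("wrist",0)):
    s=snapshot(n);np.savez(f"pics/{n}3.npz",**s)
    if n=="wrist": M[300:600,:400]=cv2.resize(s["image"],(400,300));continue
    c=proj(s,O+J@np.array([0,-.04,.126])).round().astype(int);print(n,c-[25,18])
    M[:296,x0:x0+400]=cv2.resize(s["image"][c[1]-18:c[1]+19,c[0]-25:c[0]+25],(400,296),interpolation=cv2.INTER_CUBIC)
    if n=="scene":M[300:600,400:800]=cv2.resize(s["image"][140:290,180:380],(400,300))
cv2.imwrite("pics/m3.png",M[...,::-1])
```

```text
shift/0.15 [0.966, 0.0232, -0.0027] turn/360 [0.0005, 0.0011, 0.0002] rows 3.5 0.1 j [32.0, -4.0, -42.0, 19.0, -29.0, -53.0]
grasp jig [-0.0945  0.0833  0.1998] lean -42.1 F jig [ 0.2  0.7 -0.3] M [-0.02  0.6  -0.02] w 0.0855 [ 32.  -4. -42.  19. -29. -53.]
scene [245 182]
top [210 186]
```

View pics/m3.png

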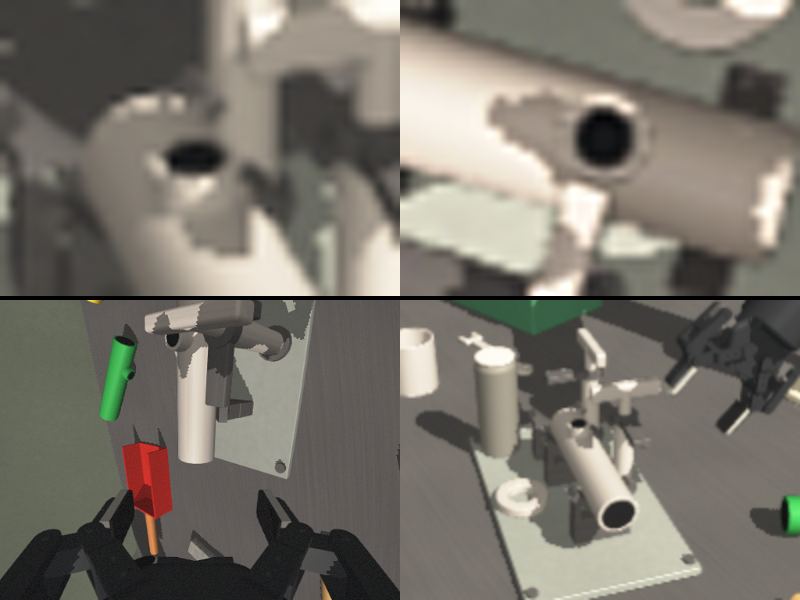

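Picture 10: the robot is clear and the can is standing, but the hole moved to (604,137) in the top panel and (195,157) in the scene panel, so the pipe rolled back slightly on release. I quantify it.

```bash
cat >> h.py <<'E'
def boss(T,S):
    r=[]
    for s in(T,S):
        u,v=np.round(proj(s,O+J@np.array([.002,-.04,.126]))).astype(int);g=s["image"].max(2).astype(float)
        n=cv2.GaussianBlur(g,(0,0),1)[v-5:v+6,u-5:u+6];i=np.unravel_index(n.argmin(),n.shape);v+=i[0]-5;u+=i[1]-5
        yy,xx=np.mgrid[v-4:v+5,u-5:u+6];w=np.clip(75-g[v-4:v+5,u-5:u+6],0,None);r.append(((w*xx).sum()/w.sum(),(w*yy).sum()/w.sum()))
    x,e=tri((T,r[0]),(S,r[1]));j=J.T@(x-O);k=J.T@(plane(T,r[0],.126)-O)
    print(np.round(r,2).tolist(),j.round(4),round(e,4),"deg",np.degrees(np.arctan2(j[0],j[2]-.09)).round(1),"plane",k.round(4),np.degrees(np.arcsin(k[0]/.036)).round(1))
def pipe_edges(T):
    "jig x of pipe axis at z=.09 from the edges in the top view is printed via profiles"
    for y in(0,.02):
        pr=[]
        for x in np.arange(-.04,.041,.002):
            u,v=proj(T,O+J@np.array([x,y,.09]));pr.append(int(cv2.getRectSubPix(T["image"].max(2).astype(np.float32),(1,1),(float(u),float(v)))[0,0]))
        print(y,pr)
E
python3 -c "
from h import *
L=lambda n:dict(np.load(f'pics/{n}.npz'))
for i in '23':boss(L('top'+i),L('scene'+i))
pipe_edges(L('top3'))"
```

```text
[[234.41, 203.77], [270.03, 200.83]] [-0.0005 -0.0387  0.1254] 0.0 deg -0.9 plane [-0.0005 -0.0387  0.126 ] -0.8
[[235.03, 202.78], [268.88, 201.19]] [ 0.0023 -0.0394  0.1244] 0.0001 deg 3.8 plane [ 0.0023 -0.0396  0.126 ] 3.7
0 [213, 213, 214, 215, 216, 217, 217, 210, 198, 214, 227, 237, 241, 243, 246, 248, 250, 252, 238, 196, 167, 168, 176, 185, 215, 228, 220, 205, 186, 164, 138, 107, 104, 113, 119, 117, 117, 117, 117, 118, 117]
0.02 [220, 220, 222, 194, 147, 110, 99, 99, 115, 190, 226, 238, 239, 242, 244, 246, 247, 249, 249, 248, 248, 246, 243, 240, 235, 229, 220, 207, 190, 169, 146, 116, 96, 90, 85, 93, 106, 115, 117, 117, 116]
```

The boss stands at about +3.8° and its lengthways place is right (−39.5 mm). I regrip near vertical and roll the remainder.

```bash
python3 -c "
from h import *
goal(O+J@np.array([0.002,.084,.18]),tool(4,flip=-1))"
```

```text
shift/0.15 [0.3803, -0.4054, 0.0079] turn/360 [0.0009, 0.0002, 0.1274] rows 2.0 6.4 j [32.0, -3.0, -42.0, 19.0, -29.0, -53.0]
```

{"op": "apply_moves", "data": {
  "targets": [
    [-1, [0, -0.05, 0.008], [0, 0, 0.0195]],
    [-1, [0.05, -0.13, 0.008], [0, 0, 0.039]],
    [-1, [0.15, -0.23, 0.008], [0, 0, 0.0585]],
    [-1, [0.28, -0.33, 0.008], [0, 0, 0.078]],
    [-1, [0.38, -0.405, 0.008], [0.001, 0, 0.0975]]
  ]
}}

```text
time_s: 11.53
position: [0.5652, 0.1132, 0.1798]
orientation: [-88.0, 83.4, -11.9]
force: [0.6, 1.6, -0.9]
grip_width: 0.0855
```

```bash
python3 -c "
from h import *
goal(O+J@np.array([0.002,.084,.16]),tool(4,flip=-1))"
```

```text
shift/0.15 [0.1295, 0.0309, 0.0019] turn/360 [-0.0003, 0.0006, 0.0293] rows 0.5 1.5 j [13.0, 19.0, -0.0, 64.0, -3.0, -63.0]
```

{"op": "apply_moves", "data": {
  "targets": [
    [-1, [0.03, 0.02, 0.002], [0, 0, 0.015]],
    [-1, [0.1295, 0.031, 0.002], [0, 0.0006, 0.0293]],
    [-1, [0.1295, 0.031, 0.002], [0, 0.0006, 0.0293]],
    [-1, [0.1295, 0.031, 0.002], [0, 0.0006, 0.0293]],
    [-1, [0.1295, 0.031, 0.002], [0, 0.0006, 0.0293]]
  ]
}}

```text
time_s: 11.95
position: [0.5624, 0.1137, 0.1585]
orientation: [90.7, 85.9, 166.8]
force: [-1.1, 0.2, -0.5]
grip_width: 0.0854
```

```bash
python3 -c "
from h import *
orbit(4)"
```

```text
shift/0.15 [0.583, -0.0221, 0.0038] turn/360 [-0.0003, -0.0001, -0.0001] rows 2.1 0.0 j [11.0, 27.0, 9.0, 75.0, 2.0, -66.0]
grasp jig [0.0029 0.0835 0.1775] lean 4.1 F jig [-1.1 -0.  -0.5] M [ 0.02 -0.02  0.03] w 0.0854 [ 11.  27.   9.  75.   2. -66.]
```

{"op": "apply_moves", "data": {
  "newtons": 30,
  "targets": [
    [-1, [0.2, -0.01, 0.003], [0, 0, 0]],
    [-1, [0.4, -0.02, 0.003], [0, 0, 0]],
    [-1, [0.583, -0.022, 0.003], [0, 0, 0]],
    [-0.2, [0.583, -0.022, 0.003], [0, 0, 0]],
    [0.2, [0.583, -0.022, 0.003], [0, 0, 0]]
  ]
}}

```text
time_s: 12.37
position: [0.558, 0.1151, 0.072]
orientation: [91.0, 85.9, 167.2]
force: [0.1, -0.8, -0.1]
grip_width: 0.0642
```

{"op": "apply_moves", "data": {
  "newtons": 30,
  "targets": [
    [0.3, [0, 0, 0], [0, 0, 0]],
    [0.5, [0, 0, 0], [0, 0, 0]],
    [1, [0, 0, 0], [0, 0, 0]],
    [1, [0, 0, 0], [0, 0, 0]],
    [1, [0, 0, 0], [0, 0, 0]]
  ]
}}

```text
time_s: 12.78
position: [0.5609, 0.1155, 0.0756]
orientation: [88.3, 86.3, 164.4]
force: [2.1, -0.7, 7.9]
grip_width: 0.0469
```

```bash
python3 -c "
from h import *
orbit(4);boss(snapshot('top'),snapshot('scene'))"
```

```text
shift/0.15 [0.0307, 0.0048, -0.0061] turn/360 [-0.0002, 0.0003, 0.0009] rows 0.1 0.0 j [11.0, 31.0, 1.0, 64.0, 2.0, -65.0]
grasp jig [0.0009 0.0849 0.0946] lean 3.7 F jig [ 2.2 -0.2  7.9] M [-0.1  -0.26 -0.1 ] w 0.0469 [ 11.  31.   1.  64.   2. -65.]
[[234.84, 202.68], [270.5, 200.92]] [ 0.0005 -0.0384  0.1255] 0.0021 deg 0.8 plane [ 0.0024 -0.039   0.126 ] 3.9
```

{"op": "apply_moves", "data": {
  "newtons": 30,
  "targets": [
    [1, [0, -0.004, 0], [0, 0, -0.006]],
    [1, [0, -0.008, 0], [0, 0, -0.0125]],
    [1, [0, -0.008, 0], [0, 0, -0.0125]],
    [1, [0, -0.008, 0], [0, 0, -0.0125]],
    [1, [0, -0.008, 0], [0, 0, -0.0125]]
  ]
}}

```text
time_s: 13.3
position: [0.562, 0.1155, 0.0761]
orientation: [-79.8, 89.2, -3.7]
force: [-1.0, 1.2, -0.1]
grip_width: 0.0471
```

```bash
python3 -c "
from h import *
orbit(0);T=snapshot('top');S=snapshot('scene');boss(T,S)
np.savez('pics/top4.npz',**T);np.savez('pics/scene4.npz',**S)"
```

```text
shift/0.15 [0.0337, 0.0051, -0.0074] turn/360 [-0.0002, 0.0004, 0.0021] rows 0.1 0.1 j [12.0, 28.0, -4.0, 58.0, -0.0, -64.0]
grasp jig [0.0004 0.085  0.0951] lean -0.8 F jig [-1.2  0.9 -0.1] M [ 0.04  0.18 -0.23] w 0.0471 [ 12.  28.  -4.  58.  -0. -64.]
[[234.49, 203.87], [273.98, 200.98]] [-0.0053 -0.0373  0.1249] 0.0048 deg -8.6 plane [-0.0007 -0.0389  0.126 ] -1.2
```

{"op": "apply_moves", "data": {
  "newtons": 30,
  "targets": [
    [1, [0, 0, -0.003], [0, 0, 0]],
    [1, [0, 0, -0.005], [0, 0, 0]],
    [1, [0, 0, -0.005], [0, 0, 0]],
    [1, [0, 0, -0.005], [0, 0, 0]],
    [1, [0, 0, -0.005], [0, 0, 0]]
  ]
}}

```text
time_s: 13.82
position: [0.5622, 0.1154, 0.0759]
orientation: [-74.1, 89.2, 2.0]
force: [0.3, 4.8, -1.1]
grip_width: 0.0467
```

{"op": "apply_moves", "data": {
  "newtons": 20,
  "targets": [
    [0.42, [0, 0, 0], [0, 0, 0]],
    [0.38, [0, 0, 0], [0, 0, 0]],
    [0.34, [0, 0, 0], [0, 0, 0]],
    [0.2, [0, 0, 0], [0, 0, 0]],
    [-0.2, [0, 0, 0], [0, 0, 0]]
  ]
}}

```text
time_s: 14.23
position: [0.5621, 0.1147, 0.0758]
orientation: [-81.7, 89.2, -5.6]
force: [0.2, 0.4, 0.3]
grip_width: 0.0512
```

{"op": "apply_moves", "data": {
  "targets": [
    [-0.6, [0, 0, 0], [0, 0, 0]],
    [-1, [0, 0, 0], [0, 0, 0]],
    [-1, [0, 0, 0], [0, 0, 0]],
    [-1, [0, 0, 0], [0, 0, 0]],
    [-1, [-0.1, 0, 0], [0, 0, 0]]
  ]
}}

```text
time_s: 14.65
position: [0.5597, 0.114, 0.0881]
orientation: [-95.9, 89.5, -19.7]
force: [-0.3, -0.3, 0.5]
grip_width: 0.0853
```

```bash
python3 -c "
from h import *
orbit(0);T=snapshot('top');S=snapshot('scene');boss(T,S)"
```

```text
shift/0.15 [0.1142, -0.0068, 0.0059] turn/360 [-0.0001, -0.0001, 0.0014] rows 0.4 0.1 j [12.0, 27.0, -3.0, 60.0, -0.0, -65.0]
grasp jig [-0.0013  0.0832  0.1071] lean -0.5 F jig [-0.2 -0.4  0.5] M [-0.05  0.02 -0.01] w 0.0853 [ 12.  27.  -3.  60.  -0. -65.]
[[234.47, 203.87], [274.24, 196.05]] [-0.0058 -0.038   0.1386] 0.0051 deg -6.8 plane [-0.0008 -0.0389  0.126 ] -1.2
```

{"op": "apply_moves", "data": {
  "targets": [
    [-1, [-0.2, 0, 0], [0, 0, 0]],
    [-1, [-0.45, 0, 0], [0, 0, 0]],
    [-1, [-0.7, 0, 0], [0, 0, 0]],
    [-1, [-0.85, -0.1, 0], [0, 0, 0]],
    [-1, [-0.85, 0.3, 0], [0, 0, 0]]
  ]
}}

```text
time_s: 15.17
position: [0.5512, 0.1222, 0.2264]
orientation: [-72.5, 87.6, 3.4]
force: [0.8, 2.3, 0.3]
grip_width: 0.0856
```

{"op": "apply_moves", "data": {
  "targets": [
    [-1, [-0.1, 0.25, 0.25], [0, 0, 0]],
    [-1, [-0.1, 0.5, 0.5], [0, 0, 0]],
    [-1, [-0.1, 0.75, 0.75], [0, 0, 0]],
    [-1, [-0.1, 0.9, 0.9], [0, 0, 0]],
    [-1, [-0.1, 0.9, 0.9], [0, 0, 0]]
  ]
}}

```text
time_s: 15.58
position: [0.4504, 0.289, 0.2375]
orientation: [-70.6, 87.6, 5.5]
force: [0.3, 0.3, -0.3]
grip_width: 0.0854
```

Run:
```python
from h import *
orbit(0);T=snapshot('top');S=snapshot('scene');boss(T,S)
np.savez('pics/top5.npz',**T);np.savez('pics/scene5.npz',**S)
T0=dict(np.load('pics/top0.npz'));S0=dict(np.load('pics/scene0.npz'))
M=np.zeros((600,800,3),np.uint8)
for i,(s,c) in enumerate(((T0,(225,200)),(T,(225,200)),(S0,(270,205)),(S,(270,205)))):
    M[300*(i//2):300*(i//2)+300,400*(i%2):400*(i%2)+400]=cv2.resize(s["image"][c[1]-37:c[1]+38,c[0]-50:c[0]+50],(400,300),interpolation=cv2.INTER_CUBIC)
cv2.imwrite("pics/m5.png",M[...,::-1])
for s in(T0,T):
  for ys in(np.arange(.09,.111,.002),np.arange(-.11,-.089,.002)):
    for x in (-.008,0):
      print(x,[int(cv2.getRectSubPix(s["image"].max(2).astype(np.float32),(1,1),tuple(map(float,proj(s,O+J@np.array([x,y,.114-.0005*abs(x)*1000*.3])))))[0,0]) for y in ys],end=" ")
    print()
```

```text
shift/0.15 [1.1353, -0.9507, -0.9672] turn/360 [-0.0003, 0.0022, 0.0063] rows 6.4 0.3 j [33.0, 16.0, 4.0, 76.0, -1.0, -43.0]
grasp jig [-0.1498  0.2267  0.2565] lean -2.3 F jig [ 0.2  0.3 -0.3] M [-0.06 -0.04 -0.  ] w 0.0854 [ 33.  16.   4.  76.  -1. -43.]
[[234.49, 203.89], [270.13, 201.08]] [-0.0008 -0.0389  0.1245] 0.0001 deg -1.3 plane [-0.0008 -0.039   0.126 ] -1.2
-0.008 [249, 249, 250, 250, 249, 233, 219, 210, 211, 158, 117] 0 [249, 249, 250, 250, 247, 229, 214, 209, 206, 166, 135] 
-0.008 [120, 120, 117, 117, 147, 209, 248, 253, 251, 250, 250] 0 [121, 121, 118, 117, 154, 210, 248, 248, 247, 246, 246] 
-0.008 [144, 144, 147, 156, 169, 213, 225, 216, 214, 160, 119] 0 [253, 253, 253, 252, 249, 238, 224, 215, 209, 169, 137] 
-0.008 [122, 122, 122, 117, 117, 142, 234, 247, 233, 212, 170] 0 [123, 123, 122, 118, 127, 173, 248, 253, 241, 210, 166]
```

View pics/m5.png

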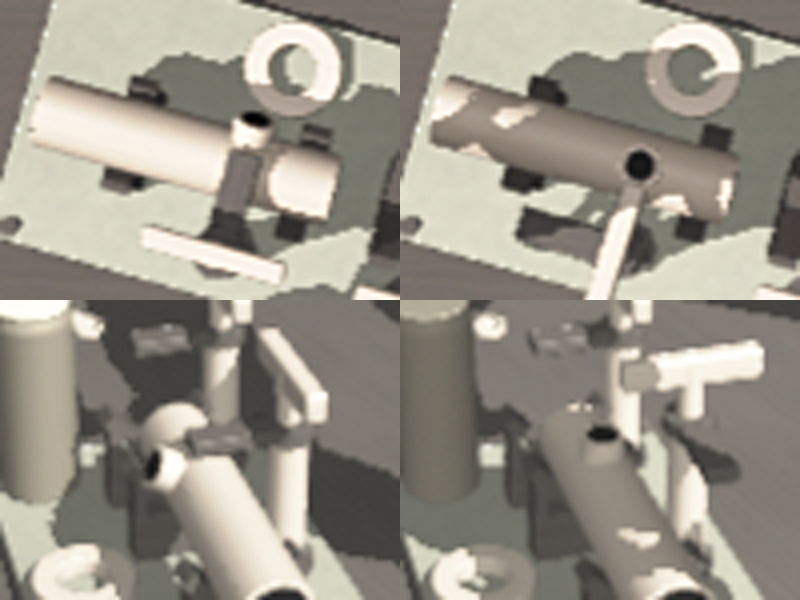

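Picture 11 compares before (left) and after (right). The boss hole is at (639,165), upright over the pipe, the arm is swung clear, the can and V-blocks are undisturbed, and the robot is away. Handing in.

```bash
python3 -c "
from rig import *
print(job_done(),observe()['time_s'])"
```

```text
the job is handed in; nothing more can be done
the job is handed in; nothing more can be done
```

The job is handed in: the clamp is loose and swung clear, and the pipe lies at rest in the V-blocks with its boss upright. I stopped at about 16 s of the 58 s allowed.

- **Clamp:** A small test turn gave counter-clockwise (right-hand thread). I turned the handle about 1.55 rad, which swung the arm clear of the pipe towards jig +y.
- **Roll:** The first roll let the pipe spring back to about +3.8° on release. I regripped near vertical and rolled it again, and it stayed put when released.
- **Last checks:**
  - The boss is within about 1° of straight up (−1.2° measured from above, −1.3° from two views).
  - The spray can is standing, and the robot touches nothing.
- **Lengthways:** The pipe appears to have shifted 0.2 to 1 mm towards +y. The boss reads y = −38.9 mm, where about −39.7 was measured at the start. The last push meant to correct this did not move the pipe visibly.
- **Disagreement:** While the arm was close to the pipe, the two-view boss readings disagreed by up to 5 mm, so I relied on the top view then. The two agreed again once the arm was clear.

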